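# Meter a few hex nuts out of a tipping bin

### The job

Push the black bar behind the yellow bin to tip it slowly until the first nut has slid into the blue tray and hold it still there for a second, then ease it further only as needed until three or four of the eight nuts lie in the tray. Then let the bin down gently onto its rest with all the other nuts still in it. Do not touch the nuts, and leave the other things on the table where they are.

Things in the scene. Friction and masses are not known exactly. Their poses are not given: they have to be found in the camera images.
- bin (a joint): tilt of the yellow tipping bin on its stand, rad: 0 with the bin level on its rest, growing to 0.8 as the bar end rises and the open end tips down. Gravity always brings the bin back to 0. The hinge turns freely, apart from slight damping. About 3 to 8 N of push on the bar carries it.
- hinge (a point): middle of the yellow bin's level hinge, 105 mm above the table; stays put when the bin tips. x axis: level, in the pouring direction, from the push bar to the open end and tray; y along the hinge; z up. The dark steel stand is fixed: base plate 190 x 150 mm, from 10 mm ahead of the hinge to 180 mm behind, two uprights 146 mm apart outside, a rest under the bin's rear.
- push_bar (a point): middle of the black rubber bar, 16 mm thick, 126 mm long, level across the back of the bin. At tilt 0 it lies 137 mm behind the hinge (against the pouring direction) and 145 mm above it, on two thin steel arms 60 mm apart; it swings about the hinge with the bin, forwards and up. Pushed from behind in the pouring direction it tips the bin. Nothing stands above it.
- lip (a point): middle of the open front edge of the bin's floor, over which the nuts slide out: 51 mm ahead of the hinge and about 1 mm above it at tilt 0, right above the tray. The lip is full width, with no front wall.
- bin_mid (a point): middle of the bin, 10 mm above its floor, moving with it. Inside 170 mm long, 100 wide, walls 55 high. The rear 85 mm of floor is level at tilt 0, the next 41 mm slopes down by 5 degrees, the front 44 mm by 10, so front nuts slide first. How slippery they are varies: the front row slides at a tilt between about 0.07 and 0.38 rad, the next about 0.09 rad later, the rear 0.09 after that.
- tray_mid (a point): centre of the inner floor of the blue steel kit tray, fixed on the table just under the lip: 170 mm along the pouring direction, 180 mm across, walls 45 mm high and 4 mm thick; x axis roughly the pouring direction.
- nut0: one of eight alike zinc-plated hex nuts, 36 mm over the flats, 42 mm over the corners, 19 mm thick, 110 g, dark in the hole; lies flat in the bin at the start, in two lanes of four. Origin at the centre of its underside as built, z along its hole.
- nut1: one of eight alike zinc-plated hex nuts, 36 mm over the flats, 42 mm over the corners, 19 mm thick, 110 g, dark in the hole; lies flat in the bin at the start, in two lanes of four. Origin at the centre of its underside as built, z along its hole.
- nut2: one of eight alike zinc-plated hex nuts, 36 mm over the flats, 42 mm over the corners, 19 mm thick, 110 g, dark in the hole; lies flat in the bin at the start, in two lanes of four. Origin at the centre of its underside as built, z along its hole.
- nut3: one of eight alike zinc-plated hex nuts, 36 mm over the flats, 42 mm over the corners, 19 mm thick, 110 g, dark in the hole; lies flat in the bin at the start, in two lanes of four. Origin at the centre of its underside as built, z along its hole.
- nut4: one of eight alike zinc-plated hex nuts, 36 mm over the flats, 42 mm over the corners, 19 mm thick, 110 g, dark in the hole; lies flat in the bin at the start, in two lanes of four. Origin at the centre of its underside as built, z along its hole.
- nut5: one of eight alike zinc-plated hex nuts, 36 mm over the flats, 42 mm over the corners, 19 mm thick, 110 g, dark in the hole; lies flat in the bin at the start, in two lanes of four. Origin at the centre of its underside as built, z along its hole.
- nut6: one of eight alike zinc-plated hex nuts, 36 mm over the flats, 42 mm over the corners, 19 mm thick, 110 g, dark in the hole; lies flat in the bin at the start, in two lanes of four. Origin at the centre of its underside as built, z along its hole.
- nut7: one of eight alike zinc-plated hex nuts, 36 mm over the flats, 42 mm over the corners, 19 mm thick, 110 g, dark in the hole; lies flat in the bin at the start, in two lanes of four. Origin at the centre of its underside as built, z along its hole.
- cartridge: bystander, to be left alone: tall white filter cartridge standing on end, 64 mm across, 250 mm tall. Origin at the centre of its underside.
- cartridge2: bystander, to be left alone: short white filter cartridge standing on end, 64 mm across, 125 mm tall. Origin at the centre of its underside.
- cleaner: bystander, to be left alone: green plastic bottle, 68 mm across, 190 mm tall. Origin at the centre of its underside.
- carton: bystander, to be left alone: cardboard carton 100 x 130 x 70 mm. Origin at the centre of its underside.
- spanner: bystander, to be left alone: steel wrench lying on the table, about 200 mm long. Origin at the centre of its underside.
- grease: bystander, to be left alone: plain pale metal can with a lid, 70 mm across, 75 mm tall. Origin at the centre of its underside.

How it is judged:
On the way:
1. the first nut lies in the tray while the bin is held still, still tipped (by more than 0.05 rad, turning slower than 0.1 rad/s, for 0.4 s) (distance between any of nut0, nut1, nut2, nut3, nut4, nut5, nut6, nut7 and tray_mid below 0.1 m and value of joint bin above 0.05 rad and velocity of joint bin between -0.1 and 0.1 rad/s), for 0.4 s.
At the end, for the whole second after the job is handed in: three or four nuts lie in the tray (each within 100 mm of the middle of the tray's floor, which takes in the whole inside), every other nut is in the bin (within 100 mm of its middle), and the bin is back on its rest (tilt under 0.03 rad) ((distance between nut0 and tray_mid below 0.1 m or distance between nut0 and bin_mid below 0.1 m) and (distance between nut1 and tray_mid below 0.1 m or distance between nut1 and bin_mid below 0.1 m) and (distance between nut2 and tray_mid below 0.1 m or distance between nut2 and bin_mid below 0.1 m) and (distance between nut3 and tray_mid below 0.1 m or distance between nut3 and bin_mid below 0.1 m) and (distance between nut4 and tray_mid below 0.1 m or distance between nut4 and bin_mid below 0.1 m) and (distance between nut5 and tray_mid below 0.1 m or distance between nut5 and bin_mid below 0.1 m) and (distance between nut6 and tray_mid below 0.1 m or distance between nut6 and bin_mid below 0.1 m) and (distance between nut7 and tray_mid below 0.1 m or distance between nut7 and bin_mid below 0.1 m) and ((distance between each of nut4, nut5, nut6 and tray_mid below 0.1 m or distance between each of nut4, nut5, nut7 and tray_mid below 0.1 m or distance between each of nut4, nut6, nut7 and tray_mid below 0.1 m or distance between each of nut5, nut6, nut7 and tray_mid below 0.1 m) or (distance between any of nut0, nut1, nut2, nut3 and tray_mid below 0.1 m and (distance between each of nut4, nut5 and tray_mid below 0.1 m or distance between each of nut4, nut6 and tray_mid below 0.1 m or distance between each of nut4, nut7 and tray_mid below 0.1 m or distance between each of nut5, nut6 and tray_mid below 0.1 m or distance between each of nut5, nut7 and tray_mid below 0.1 m or distance between each of nut6, nut7 and tray_mid below 0.1 m)) or ((distance between each of nut0, nut1 and tray_mid below 0.1 m or distance between each of nut0, nut2 and tray_mid below 0.1 m or distance between each of nut0, nut3 and tray_mid below 0.1 m or distance between each of nut1, nut2 and tray_mid below 0.1 m or distance between each of nut1, nut3 and tray_mid below 0.1 m or distance between each of nut2, nut3 and tray_mid below 0.1 m) and distance between any of nut4, nut5, nut6, nut7 and tray_mid below 0.1 m) or (distance between each of nut0, nut1, nut2 and tray_mid below 0.1 m or distance between each of nut0, nut1, nut3 and tray_mid below 0.1 m or distance between each of nut0, nut2, nut3 and tray_mid below 0.1 m or distance between each of nut1, nut2, nut3 and tray_mid below 0.1 m)) and (distance between each of nut4, nut5, nut6, nut7 and bin_mid below 0.1 m or (distance between any of nut0, nut1, nut2, nut3 and bin_mid below 0.1 m and (distance between each of nut4, nut5, nut6 and bin_mid below 0.1 m or distance between each of nut4, nut5, nut7 and bin_mid below 0.1 m or distance between each of nut4, nut6, nut7 and bin_mid below 0.1 m or distance between each of nut5, nut6, nut7 and bin_mid below 0.1 m)) or ((distance between each of nut0, nut1 and bin_mid below 0.1 m or distance between each of nut0, nut2 and bin_mid below 0.1 m or distance between each of nut0, nut3 and bin_mid below 0.1 m or distance between each of nut1, nut2 and bin_mid below 0.1 m or distance between each of nut1, nut3 and bin_mid below 0.1 m or distance between each of nut2, nut3 and bin_mid below 0.1 m) and (distance between each of nut4, nut5 and bin_mid below 0.1 m or distance between each of nut4, nut6 and bin_mid below 0.1 m or distance between each of nut4, nut7 and bin_mid below 0.1 m or distance between each of nut5, nut6 and bin_mid below 0.1 m or distance between each of nut5, nut7 and bin_mid below 0.1 m or distance between each of nut6, nut7 and bin_mid below 0.1 m)) or ((distance between each of nut0, nut1, nut2 and bin_mid below 0.1 m or distance between each of nut0, nut1, nut3 and bin_mid below 0.1 m or distance between each of nut0, nut2, nut3 and bin_mid below 0.1 m or distance between each of nut1, nut2, nut3 and bin_mid below 0.1 m) and distance between any of nut4, nut5, nut6, nut7 and bin_mid below 0.1 m) or distance between each of nut0, nut1, nut2, nut3 and bin_mid below 0.1 m) and value of joint bin below 0.03 rad); the robot touches nothing.
It fails at once if the robot touches a nut (contact force between any of the fingers, the arm and nut0 above 0.3 N or contact force between any of the fingers, the arm and nut1 above 0.3 N or contact force between any of the fingers, the arm and nut2 above 0.3 N or contact force between any of the fingers, the arm and nut3 above 0.3 N or contact force between any of the fingers, the arm and nut4 above 0.3 N or contact force between any of the fingers, the arm and nut5 above 0.3 N or contact force between any of the fingers, the arm and nut6 above 0.3 N or contact force between any of the fingers, the arm and nut7 above 0.3 N).
It fails at once if the bin drops back: it falls faster than 1.5 rad/s (velocity of joint bin below -1.5 rad/s).
It fails at once if a bystander is moved more than 30 mm (distance of any of cartridge, cartridge2, cleaner, carton, spanner, grease from where it was at the start of the episode above 0.03 m).
It also fails if it takes over 72 s, if anything falls off the work surface, if the arm or the gripper's body presses on something with over 40 N, if the wrist force passes 120 N, or if a joint passes its speed limit or range.

### The arm

A 6-joint arm with a two-finger parallel gripper is mounted at the origin on the work surface. World frame = base frame: x ahead of the robot, y to its left, z up, the work surface at z = 0. Lengths are in m, angles in rad, forces in N, time in s.
With the tool pointing down it reaches from about 0.3 to 0.875 m from the base axis. Payload 4.2 kg.
Tool frame: the origin (TCP) lies midway between the tips of the shut fingers; the grasp point (between the pads) lies 19 mm behind it; y points along the fingers, z is the direction in which the jaws open and shut, and the axes are right-handed (so a half turn about y gives the same grasp; the last joint's range is limited). The gripper opens to 85 mm and grips with 20 to 120 N. Pads are 22 mm wide; open, the fingers measure 114 mm over their backs; the gripper's body (76 mm by 85 mm) begins 54 mm behind the grasp point. The pads swing forward as they close: fully open they stand 13 mm farther back than shut.
Start: joints at [1.137, 0.32, 1.565, -0, 1.257, -0.02], TCP at [0.231, 0.526, 0.201] pointing down, gripper open.
Joint ranges: [-3.11, 3.11], [-0.84, 2.01], [0.21, 2.61], [-1.34, 4.49], [0.05, 2.63], [-2.56, 2.56]. Speed limits (rad/s): [2.57, 2.57, 3.14, 3.14, 3.14, 3.14].

### API

Orientations are given as a rotation vector (axis times angle).
In Python, from rig import bot, vision, ticket, spotter gives the robot as it stands. The module is installed in compiled form; this text tells all that it offers.
- The arm moves only by the shell command python3 -m inch 'ROWS' [FORCE]. ROWS is JSON, a list of rows, each a list of 5 numbers: the opening in per cent of the stroke, from 0 (shut) to 100 (fully open), then the shift along the world's x, y, z in mm, then the turn about the world's z in degrees. A call has 1 to 12 rows; each row shifts and turns the pose as measured when the row begins; what a row does not reach is not made up. A row lasts 1/12 s, in which the tool goes at most 41.7 mm and 7.16 degrees, less where a joint would pass 70% of its speed; a pose out of reach is approached as far as the arm can. A call is refused whole if a number of a shift passes 41.7 or a number of a turn 7.16, either way. A call with a gripper value outside its range is refused whole. The fingers move at their own pace and stop on an object; FORCE is the grip in N (left out, the last holds). Time passes only in rows, so rows that do not move let the fingers close. It gives the time, the measured TCP pose, the force and the opening at its end, in the units of the state.
- bot.read_state(): the state, without advancing time (a new reading comes with each control period).
- vision.get_image(name): name is "scene" or "top" or "wrist"; returns a dict with "pixels" (420x560x3 uint8, red, green, blue), "camera_matrix" (3x3 intrinsics, pixels), "R" (3x3) and "t" (3): a world point X has camera coordinates R X + t. Camera axes: x right, y down, z forward; pixel columns grow to the right and rows downward; lengths in m; the calibration is good to about 2 mm. A picture is of the moment at which its call begins. There is no depth.
- ticket.close_job(): hands the job in, once; it reports no verdict.
Trained networks look in the newest picture that a camera, given by its name, has taken for a name from the list of things; names that differ only in an ending like _2 or _b are one class to them, and where a whole thing is asked for, a point or a joint stands for the part that bears it (a point fixed in the world has none). Each returns a list of dicts, best first, with "score" (0 to 1); they miss things now and then, are a little off and sometimes report something else, mostly with a low value. They report only what shows in the picture. A call takes as long as a camera call.
- spotter.recognise(camera, name): "position" ([x, y, z] in m, in world coordinates, good to about 4 mm: the middle of the surface that is visible of it).
- spotter.tip_of(camera, name): "position" ([x, y, z] in m, in world coordinates, good to about 4 mm: a listed point, or the origin of a listed thing).
The state is a dict: "time_s": time; "qpos": joint angles; "dq": joint speeds; "joint_efforts": joint torques, N m; "tcp_pos": TCP position; "ee_rot": TCP orientation; "wrist_force": force on the tool from outside, world axes, zero at the start; "ft_torque": the same for the moment, N m; "grip_width": opening from 0.0 (shut) to 1.0 (fully open).
Only numpy, scipy, OpenCV 4.12 (cv2) and the standard library are available. Lean on these libraries where they do the work, as an engineer would, in place of code of your own. Each camera call takes 0.05 s, during which the arm holds its last target.

## Working session

There is one attempt and no reset: what is moved stays moved. The work goes in short steps, Python scripts to look and compute and a shell command to move; the robot and the scene stay as the last step left them, time stands still between calls to the robot, and variables do not carry over. Pictures are saved under pics/ and viewed, and the job is handed in when it is done.

```bash
mkdir -p pics
cat > h.py <<'E'
from rig import bot, vision, ticket, spotter
import numpy as np, cv2
def snap(cam,fn):
    im=vision.get_image(cam); cv2.imwrite('pics/'+fn,im['pixels'][:,:,::-1]); return im
def px(im,X):
    c=im['R']@np.array(X)+np.array(im['t']).ravel(); p=im['camera_matrix']@c; return p[:2]/p[2]
E
python3 - <<'E'
from h import *
s=bot.read_state();print(s)
for c in('scene','top'):
    snap(c,c+'0.png')
    for n in ('hinge','push_bar','lip','tray_mid','bin_mid','cartridge','cartridge2','cleaner','carton','spanner','grease'):
        print(c,n,[(np.round(d['position'],3).tolist(),round(d['score'],2)) for d in spotter.tip_of(c,n)][:2])
E
```

```text
{'time_s': 0.0, 'qpos': array([ 1.13701892e+00,  3.20296872e-01,  1.56569849e+00, -4.99238118e-05,
        1.25740245e+00, -2.00006163e-02]), 'dq': array([-0.00205914, -0.00072748,  0.00037611,  0.00049425, -0.0002712 ,
        0.0006642 ]), 'joint_efforts': array([-4.43676754e-04, -4.15519917e+01, -2.34156185e+01, -2.24319251e-04,
        7.96541688e-03, -1.78422874e-05]), 'tcp_pos': array([0.23097669, 0.52597526, 0.1998719 ]), 'ee_rot': array([-1.54809672,  0.3249109 , -0.32434227]), 'wrist_force': array([ 0.01295836,  0.13230832, -0.99419263]), 'ft_torque': array([-0.03202293,  0.03533917, -0.02961478]), 'grip_width': 0.995189257920029}
scene hinge [([0.564, 0.021, 0.102], 0.8), ([0.54, -0.024, 0.12], 0.65)]
scene push_bar [([0.564, -0.118, 0.252], 0.83), ([0.577, 0.149, 0.007], 0.54)]
scene lip []
scene tray_mid [([0.579, 0.149, 0.007], 0.92)]
scene bin_mid [([0.566, 0.071, 0.106], 0.64), ([0.565, -0.015, 0.128], 0.55)]
scene cartridge [([0.618, -0.503, 0.0], 0.7), ([0.68, -0.366, 0.001], 0.58)]
scene cartridge2 [([0.618, -0.503, 0.0], 0.7), ([0.68, -0.366, 0.001], 0.58)]
scene cleaner [([0.593, -0.026, 0.113], 0.71), ([0.346, 0.391, 0.0], 0.62)]
scene carton [([0.525, -0.447, 0.003], 0.97), ([0.59, 0.013, 0.113], 0.43)]
scene spanner [([0.451, -0.332, 0.001], 0.71)]
scene grease [([0.595, 0.402, -0.002], 0.71)]
top hinge [([0.57, 0.015, 0.106], 0.88)]
top push_bar [([0.568, -0.117, 0.248], 0.83), ([0.34, 0.389, -0.002], 0.54)]
top lip [([0.566, 0.071, 0.099], 0.71)]
top tray_mid [([0.574, 0.147, 0.009], 0.83)]
top bin_mid [([0.564, -0.013, 0.124], 0.83)]
top cartridge [([0.675, -0.37, -0.002], 0.93), ([0.617, -0.499, 0.002], 0.73)]
top cartridge2 [([0.675, -0.37, -0.002], 0.93), ([0.617, -0.499, 0.002], 0.73)]
top cleaner []
top carton [([0.526, -0.447, -0.002], 0.7)]
top spanner [([0.446, -0.325, 0.0], 0.72)]
top grease [([0.594, 0.4, -0.005], 0.84), ([0.57, -0.116, 0.252], 0.35)]
```

View pics/scene0.png

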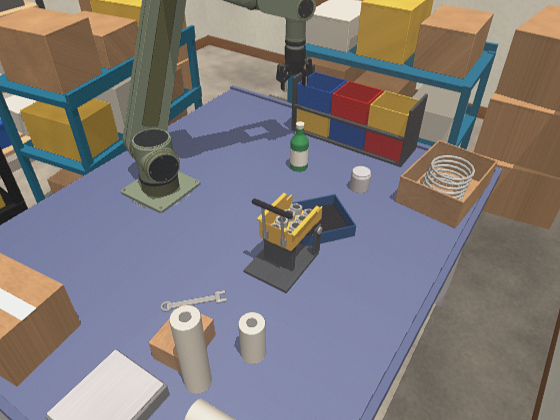

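View pics/top0.png

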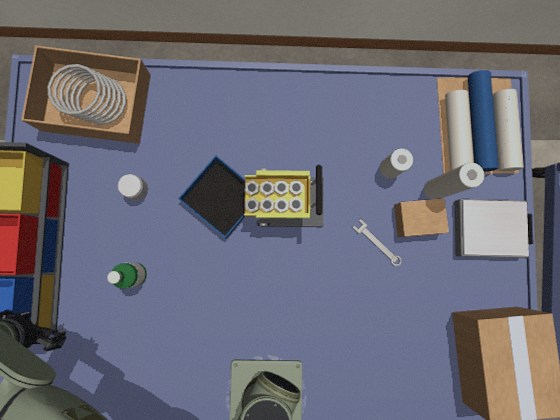

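The scene view shows the yellow bin at about (290,215) px and the bar at (270,207). In the top view the bar is a vertical strip at column 320, rows 166–214, and the tray is at (220,197). So the pour direction is +y, and the networks agree: bar at (0.566, -0.118, 0.250), hinge at (0.567, 0.018, 0.104). Next I lift clear of the bottle and work out the turn.

```bash
python3 - <<'E'
from h import *
from scipy.spatial.transform import Rotation as R
print(R.from_rotvec(bot.read_state()['ee_rot']).as_matrix().round(3))
E
python3 -m inch '[[0,0,0,40,0],[0,0,0,40,0],[0,0,0,40,0],[0,0,-10,40,0],[0,20,-30,0,-7],[0,20,-35,0,-7],[0,20,-35,0,-7],[0,20,-35,0,-7],[0,20,-35,0,-7],[0,20,-35,0,-7],[0,20,-35,0,-7],[0,20,-35,0,-7]]'
```

```text
[[ 0.916  0.     0.402]
 [-0.402  0.     0.916]
 [-0.    -1.     0.   ]]
time_s: 2.2
tcp_pos: [0.3897, 0.2335, 0.3659]
ee_rot: [-1.277, 1.093, -1.085]
wrist_force: [0.9, 0.6, -0.6]
grip_width: -0.001
```

```bash
python3 - <<'E'
from h import *
from scipy.spatial.transform import Rotation as R
M=R.from_rotvec(bot.read_state()['ee_rot']).as_matrix();print(np.degrees(np.arctan2(M[1,2],M[0,2])))
E
python3 -m inch '[[0,16,-38,0,-5],[0,16,-38,0,-3],[0,16,-38,0,-2],[0,16,-38,0,0],[0,16,-38,0,0],[0,16,-38,0,0],[0,16,-38,0,0],[0,16,-38,0,0],[0,16,-38,0,0],[0,16,-38,0,0],[0,10,-25,0,0],[0,0,0,0,0]]'
python3 - <<'E'
from h import *
from scipy.spatial.transform import Rotation as R
M=R.from_rotvec(bot.read_state()['ee_rot']).as_matrix();print(M.round(3),np.degrees(np.arctan2(M[1,2],M[0,2])))
E
```

```text
9.224764053773646
time_s: 3.2
tcp_pos: [0.5592, -0.1859, 0.3658]
ee_rot: [-1.184, 1.234, -1.235]
wrist_force: [0.2, -0.1, -1.1]
grip_width: -0.006
[[-0.036  0.006  0.999]
 [-0.999  0.005 -0.036]
 [-0.005 -1.     0.006]] -2.0713806923866436
```

```bash
python3 -m inch '[[0,4,0,-35,2],[0,2,0,-35,0],[0,0,0,-35,0],[0,0,0,-25,0],[0,0,0,-6,0],[0,0,0,0,0],[0,0,0,0,0]]'
python3 - <<'E'
from h import *
for c in('scene','wrist'): snap(c,c+'1.png')
print([(c,n,[(np.round(d['position'],3).tolist(),round(d['score'],2)) for d in spotter.tip_of(c,n)][:2]) for c in ('scene','top','wrist') for n in ('push_bar','hinge')])
E
```

```text
time_s: 3.78
tcp_pos: [0.565, -0.1858, 0.2269]
ee_rot: [-1.196, 1.206, -1.213]
wrist_force: [-0.4, -0.7, 0.7]
grip_width: 0.003
[('scene', 'push_bar', [([0.566, -0.119, 0.252], 0.57), ([0.563, 0.07, 0.104], 0.53)]), ('scene', 'hinge', [([0.568, 0.024, 0.103], 0.69)]), ('top', 'push_bar', [([0.568, -0.117, 0.248], 0.83), ([0.34, 0.389, -0.002], 0.54)]), ('top', 'hinge', [([0.57, 0.015, 0.106], 0.88)]), ('wrist', 'push_bar', [([0.573, -0.116, 0.245], 0.76), ([0.684, -0.366, 0.004], 0.28)]), ('wrist', 'hinge', [])]
```

View pics/scene1.png

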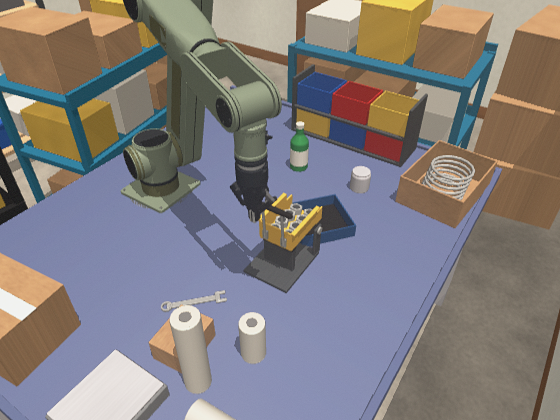

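View pics/wrist1.png

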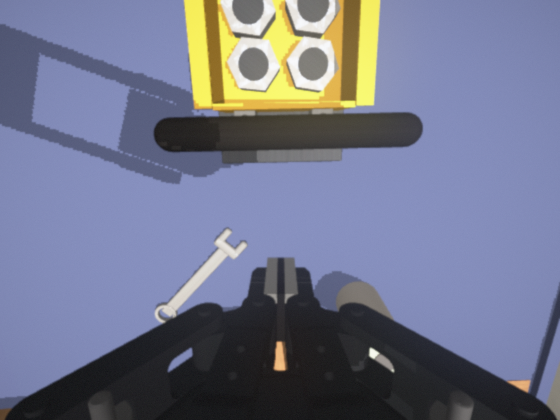

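The wrist view shows the shut fingertips at (280,265) px, square behind the bar, which spans columns 155–420. I'll approach it now.

```bash
python3 -m inch '[[0,0,15,0,0],[0,0,15,0,0],[0,0,8,0,0],[0,0,5,0,0],[0,0,3,0,0],[0,0,3,0,0],[0,0,3,0,0]]'
python3 - <<'E'
from h import *
print(bot.read_state()['tcp_pos'])
E
```

```text
time_s: 4.77
tcp_pos: [0.5655, -0.1301, 0.2285]
ee_rot: [-1.193, 1.204, -1.216]
wrist_force: [-0.4, 0.9, -1.0]
grip_width: -0.005
[ 0.5654825  -0.13011156  0.22847258]
```

```bash
python3 -m inch '[[0,0,2,0,0],[0,0,2,0,0],[0,0,1,0,0],[0,0,0,0,0]]'; python3 -m inch '[[0,0,2,0,0],[0,0,1,0,0],[0,0,0,0,0]]'
python3 - <<'E'
from h import *
snap('wrist','wrist2.png'); snap('top','top2.png')
E
```

```text
time_s: 5.1
tcp_pos: [0.5656, -0.1246, 0.2284]
ee_rot: [-1.193, 1.204, -1.216]
wrist_force: [-0.7, 0.9, 0.0]
grip_width: -0.002
time_s: 5.35
tcp_pos: [0.5656, -0.122, 0.2283]
ee_rot: [-1.193, 1.205, -1.217]
wrist_force: [-0.2, -0.0, 0.4]
grip_width: 0.0
```

View pics/wrist2.png

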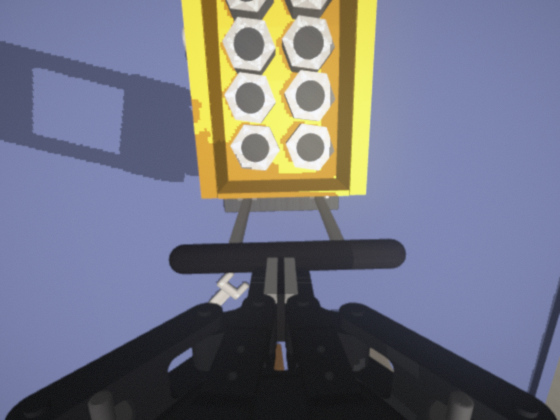

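View pics/top2.png

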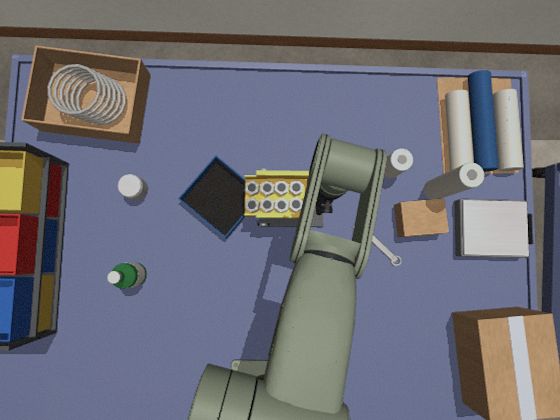

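Run:
```python
from h import *
im=vision.get_image('wrist'); s=bot.read_state()
print('tcp',s['tcp_pos'],px(im,s['tcp_pos']),s['wrist_force'],'cam',-im['R'].T@np.array(im['t']).ravel())
for b in ([.566,-.119,.25],[.566,-.127,.25],[.566,-.111,.25],[.566,-.119,.258],[.5,-.119,.25]): print(b,px(im,b))
print([(np.round(d['position'],3).tolist(),round(d['score'],2)) for d in spotter.tip_of('wrist','push_bar')])
```

```text
tcp [ 0.5655347  -0.12207564  0.2283094 ] [279.28250081 249.3876299 ] [ 0.20498632 -0.07534742  0.79593523] cam [ 0.56426287 -0.04843514  0.40150051]
[0.566, -0.119, 0.25] [280.52803864 259.99704414]
[0.566, -0.127, 0.25] [280.61325933 273.48414831]
[0.566, -0.111, 0.25] [280.4404028  246.12771575]
[0.566, -0.119, 0.258] [280.74975247 266.67388965]
[0.5, -0.119, 0.25] [156.77677483 261.39419173]
[([0.57, -0.118, 0.246], 0.76), ([0.546, -0.069, 0.118], 0.68)]
```

Run:
```python
import cv2
a=cv2.imread('pics/wrist2.png')[210:330,200:360]; cv2.imwrite('pics/z2.png',cv2.resize(a,None,fx=5,fy=5,interpolation=cv2.INTER_NEAREST))
a=cv2.imread('pics/scene1.png')[170:300,220:360]
from h import *
im=snap('scene','scene2.png'); a=cv2.imread('pics/scene2.png')[170:270,220:360]; cv2.imwrite('pics/z2s.png',cv2.resize(a,None,fx=5,fy=5,interpolation=cv2.INTER_CUBIC))
```

```text
(no output)
```

View pics/z2.png

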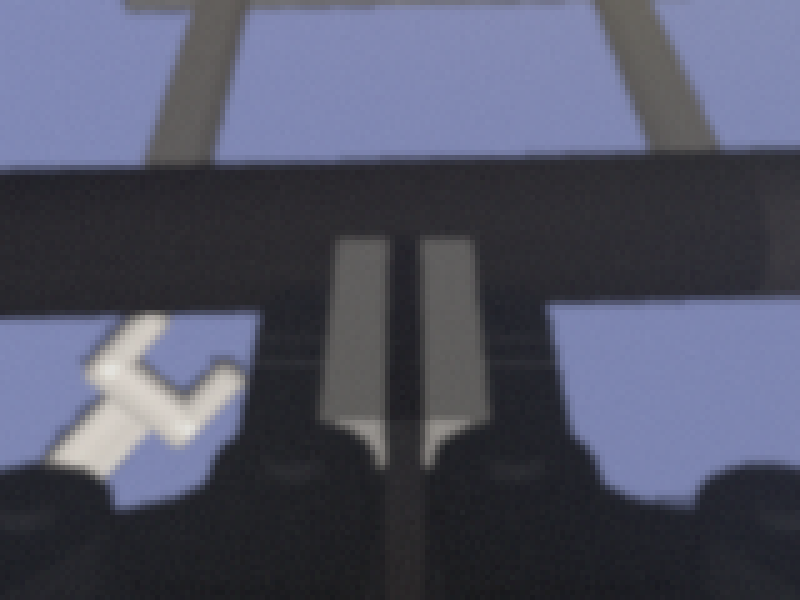

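View pics/z2s.png

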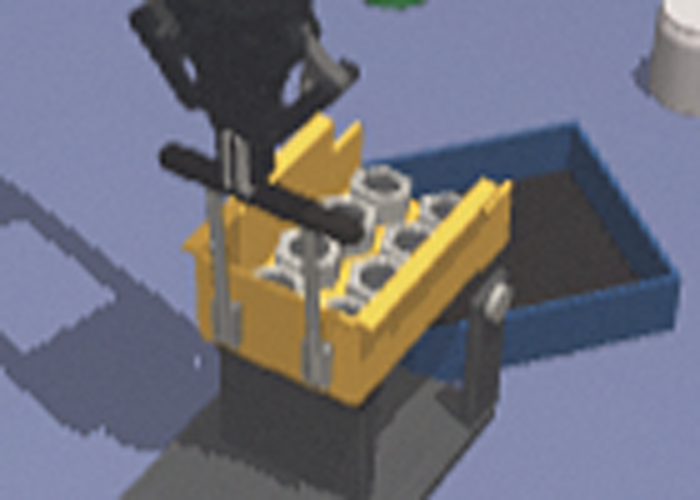

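Run:
```python
from h import *
im=vision.get_image('scene'); s=bot.read_state()
print('cam',-im['R'].T@np.array(im['t']).ravel())
print('tcp',s['tcp_pos'],px(im,s['tcp_pos']),s['wrist_force'])
for b in ([.566,-.119,.25],[.503,-.119,.25],[.629,-.119,.25],[.566,-.119,.258]): print(b,px(im,b))
```

```text
cam [ 1.10122213 -0.88012815  1.02789156]
tcp [ 0.56558919 -0.12205545  0.2283713 ] [268.92048349 215.40937105] [-0.14127813  0.10735006  0.50208049]
[0.566, -0.119, 0.25] [269.61793881 208.53783473]
[0.503, -0.119, 0.25] [250.12719796 200.08345228]
[0.629, -0.119, 0.25] [289.98584155 217.37269845]
[0.566, -0.119, 0.258] [269.58391546 206.17120105]
```

Run:
```python
from h import *
from scipy.optimize import least_squares
w=vision.get_image('wrist'); s=vision.get_image('scene')
def tri(a,b):
    f=lambda X: np.r_[px(w,X)-a,(px(s,X)-b)]
    r=least_squares(f,[.566,-.12,.25]); return r.x,r.fun
print(tri([280.5,257.5],[267.5,208.5]))
print('bar L',tri([172,258],[254,201]),'bar R',tri([404,253],[290.5,215]))
a=cv2.imread('pics/scene1.png')[150:250,220:320]; cv2.imwrite('pics/z1s.png',cv2.resize(a,None,fx=6,fy=6,interpolation=cv2.INTER_CUBIC))
```

```text
(array([ 0.56580196, -0.11859153,  0.2480192 ]), array([-0.40359186,  0.21766547,  2.15271475,  0.50995695]))
bar L (array([ 0.5088594 , -0.11657793,  0.25108923]), array([ 0.31456917, -0.1316238 , -1.57054161, -0.94029887])) bar R (array([ 0.62986038, -0.11364077,  0.25487603]), array([-0.15351064,  0.10462833,  0.93886022, -0.09623406]))
```

View pics/z1s.png

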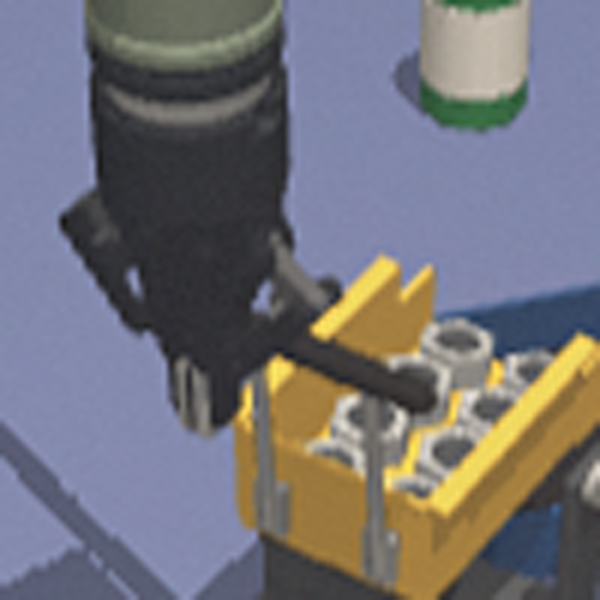

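Run:
```python
from h import *
s=vision.get_image('scene')
for z in (.2269,.237,.247): print(px(s,[.565,-.1858,z]))
a=cv2.imread('pics/wrist1.png')[210:330,200:360]; cv2.imwrite('pics/z1w.png',cv2.resize(a,None,fx=5,fy=5,interpolation=cv2.INTER_NEAREST))
```

```text
[254.49427306 229.34471536]
[254.36705357 226.39837698]
[254.23970683 223.44909146]
```

View pics/z1w.png

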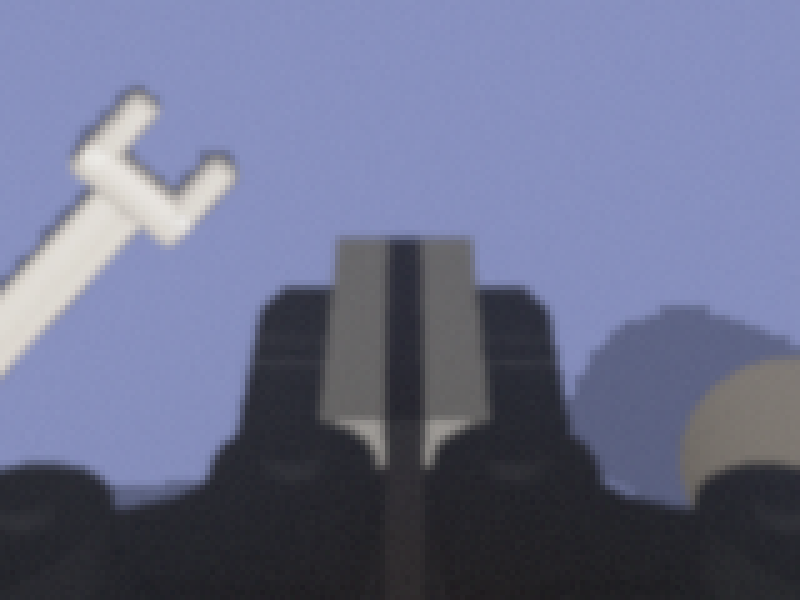

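The views disagree with the TCP reading. The visible fingertip triangulates to z ≈ 0.248, about 20 mm above the reported TCP, so the tip sits at the bar's top and isn't behind it. There is no contact force and the bin hasn't moved. I'll back off, go lower and approach again.

```bash
python3 -m inch '[[0,0,-2,3,0],[0,0,-10,1,0],[0,0,-15,0,0],[0,0,-15,0,0],[0,0,-5,-5,0],[0,0,0,-12,0],[0,0,0,-10,0],[0,0,0,0,0]]'; python3 -m inch '[[0,0,8,0,0],[0,0,6,0,0],[0,0,5,0,0],[0,0,3,0,0],[0,0,0,0,0]]'
python3 - <<'E'
from h import *
snap('wrist','wrist3.png'); im=snap('scene','scene3.png'); a=cv2.imread('pics/scene3.png')[170:270,220:360]; cv2.imwrite('pics/z3s.png',cv2.resize(a,None,fx=5,fy=5,interpolation=cv2.INTER_CUBIC))
E
```

```text
time_s: 6.47
tcp_pos: [0.5659, -0.1745, 0.2054]
ee_rot: [-1.192, 1.202, -1.22]
wrist_force: [-0.3, -0.9, -0.9]
grip_width: 0.002
time_s: 6.88
tcp_pos: [0.5659, -0.149, 0.2056]
ee_rot: [-1.192, 1.202, -1.218]
wrist_force: [0.3, -0.3, 0.6]
grip_width: -0.003
```

View pics/wrist3.png

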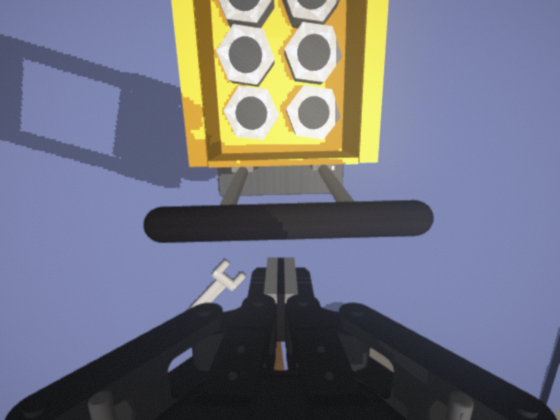

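View pics/z3s.png

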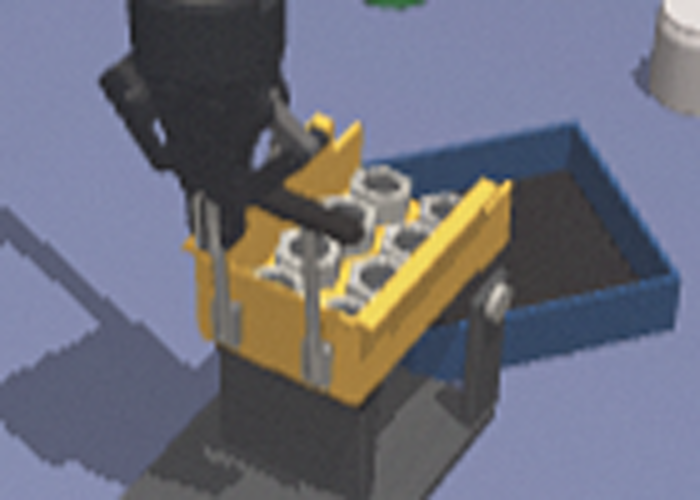

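Now the tip shows clear behind the bar in both views: in the wrist view the bar's near edge is at row 240 and the tip at row 258. I'll ease forward until there's a force.

```bash
python3 -m inch '[[0,0,4,0,0],[0,0,3,0,0],[0,0,2,0,0],[0,0,2,0,0],[0,0,0,0,0]]'; python3 -m inch '[[0,0,2,0,0],[0,0,1.5,0,0],[0,0,0,0,0]]'
```

```text
time_s: 7.4
tcp_pos: [0.5662, -0.1377, 0.2062]
ee_rot: [-1.192, 1.201, -1.22]
wrist_force: [0.1, 0.3, -0.5]
grip_width: 0.001
time_s: 7.65
tcp_pos: [0.5663, -0.1355, 0.2063]
ee_rot: [-1.194, 1.199, -1.222]
wrist_force: [-0.1, -0.6, -0.2]
grip_width: -0.005
```

```bash
python3 -m inch '[[0,0,1.5,0,0],[0,0,1.5,0,0],[0,0,0,0,0]]'; python3 -m inch '[[0,0,1.5,0,0],[0,0,1.5,0,0],[0,0,0,0,0]]'
```

```text
time_s: 7.9
tcp_pos: [0.5663, -0.1357, 0.2065]
ee_rot: [-1.198, 1.196, -1.227]
wrist_force: [0.8, -0.6, 0.9]
grip_width: 0.001
time_s: 8.15
tcp_pos: [0.5663, -0.1358, 0.207]
ee_rot: [-1.202, 1.193, -1.232]
wrist_force: [0.0, -2.6, -1.5]
grip_width: -0.0
```

```bash
cat >> h.py <<'E'
from scipy.spatial.transform import Rotation as Ro
def stat():
    s=bot.read_state(); M=Ro.from_rotvec(s['ee_rot']).as_matrix()
    print('t',round(s['time_s'],2),'tcp',s['tcp_pos'].round(4),'F',s['wrist_force'].round(1),'tooldir',M[:,1].round(3),'jaw',M[:,2].round(3))
E
python3 -c "from h import *;stat()"; python3 -m inch '[[0,0,3,1,0],[0,0,3,1,0],[0,0,3,1,0]]';python3 -c "from h import *;stat()"
```

```text
t 8.15 tcp [ 0.5663 -0.1358  0.207 ] F [ 0.  -2.6 -1.5] tooldir [ 0.019 -0.013 -1.   ] jaw [ 1.    -0.006  0.019]
time_s: 8.4
tcp_pos: [0.5663, -0.1317, 0.2113]
ee_rot: [-1.209, 1.188, -1.24]
wrist_force: [-0.6, -7.5, 2.2]
grip_width: 0.005
t 8.4 tcp [ 0.5663 -0.1317  0.2113] F [-0.6 -7.5  2.2] tooldir [ 0.02  -0.024 -1.   ] jaw [ 1.    -0.006  0.02 ]
```

```bash
cat >> h.py <<'E'
def tilt():
    s=bot.read_state(); dy=s['tcp_pos'][1]+0.1355
    th=np.radians(133.4)-np.arccos(np.clip((-.137+dy)/.1995,-1,1)); zb=.105+.1995*np.sin(np.radians(133.4)-th)
    print('tilt~',round(th,3),'barz-tcpz',round((zb-s['tcp_pos'][2])*1000)); stat()
def look(k):
    for c in('top','scene'): snap(c,f'{c}_{k}.png')
    t=cv2.imread(f'pics/top_{k}.png')[140:255,165:345]; s=cv2.imread(f'pics/scene_{k}.png')[160:280,230:380]
    a=cv2.resize(t,(400,256),interpolation=cv2.INTER_CUBIC); b=cv2.resize(s,(400,320),interpolation=cv2.INTER_CUBIC)
    o=np.zeros((320,800,3),np.uint8); o[:256,:400]=a; o[:,400:]=b; cv2.imwrite(f'pics/l_{k}.png',o); tilt()
E
python3 -m inch '[[0,0,3,1,0],[0,0,3,1,0],[0,0,3,1,0],[0,0,3,1,0]]';python3 -c "from h import *;tilt()";python3 -m inch '[[0,0,3,1,0],[0,0,3,1,0],[0,0,3,1,0]]';python3 -c "from h import *;look(1)"
```

```text
time_s: 8.73
tcp_pos: [0.5663, -0.1251, 0.2178]
ee_rot: [-1.216, 1.181, -1.25]
wrist_force: [-1.2, -5.9, 2.1]
grip_width: -0.001
tilt~ 0.07 barz-tcpz 41
t 8.73 tcp [ 0.5663 -0.1251  0.2178] F [-1.2 -5.9  2.1] tooldir [ 0.022 -0.035 -0.999] jaw [ 1.    -0.006  0.022]
time_s: 8.98
tcp_pos: [0.5662, -0.1197, 0.2227]
ee_rot: [-1.22, 1.177, -1.257]
wrist_force: [-1.6, -6.7, 1.9]
grip_width: -0.003
tilt~ 0.107 barz-tcpz 41
t 9.08 tcp [ 0.5663 -0.1193  0.2229] F [-0.7 -6.1  2. ] tooldir [ 0.023 -0.043 -0.999] jaw [ 1.    -0.006  0.024]
```

View pics/l_1.png

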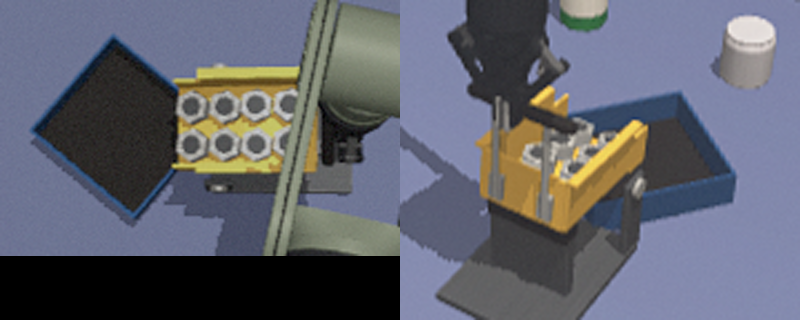

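The bin is tipped by about 0.1 rad with all eight nuts still in (two lanes of four at rows 105 and 145 of the left panel). I'll continue in small steps; camera calls hold the target while I watch.

```bash
python3 -m inch '[[0,0,3,1,0],[0,0,3,1,0]]';python3 -c "
from h import *
for i in range(4): vision.get_image('top')
look(2)"
```

```text
time_s: 9.25
tcp_pos: [0.5662, -0.1158, 0.226]
ee_rot: [-1.223, 1.174, -1.261]
wrist_force: [-0.0, -5.0, 1.9]
grip_width: -0.0
tilt~ 0.13 barz-tcpz 40
t 9.55 tcp [ 0.5662 -0.1157  0.226 ] F [ 0.1 -5.6  2.5] tooldir [ 0.024 -0.048 -0.999] jaw [ 1.    -0.006  0.024]
```

View pics/l_2.png

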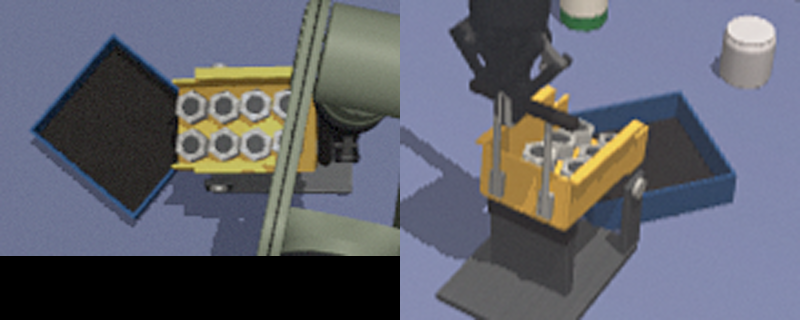

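Held stable with no nuts moving. I'll add a measure for bright (nut) pixels inside the tray and at the bin front.

```bash
cat >> h.py <<'E'
def nuts(n=6):
    out=[]
    for i in range(n):
        p=vision.get_image('top')['pixels'].astype(int)
        g=(p.min(2)>110)&(p.max(2)-p.min(2)<40)
        out.append((int(g[155:240,180:243].sum()),int(g[170:220,243:262].sum())))
    print('tray,front px',out); tilt()
E
python3 -m inch '[[0,0,3,1,0],[0,0,3,1,0]]' >/dev/null; python3 -c "from h import *;nuts()"; python3 -m inch '[[0,0,3,1,0],[0,0,3,1,0]]'>/dev/null;python3 -c "from h import *;nuts()"
```

```text
tray,front px [(619, 269), (585, 273), (615, 281), (614, 276), (585, 267), (603, 274)]
tilt~ 0.152 barz-tcpz 40
t 10.02 tcp [ 0.5662 -0.112   0.2289] F [-0.9 -5.8  2.5] tooldir [ 0.025 -0.052 -0.998] jaw [ 1.    -0.007  0.025]
tray,front px [(601, 274), (620, 272), (627, 269), (595, 270), (616, 274), (607, 276)]
tilt~ 0.176 barz-tcpz 40
t 10.48 tcp [ 0.5661 -0.1081  0.2318] F [-0.9 -5.8  2.6] tooldir [ 0.025 -0.056 -0.998] jaw [ 1.    -0.007  0.026]
```

```bash
python3 -m inch '[[0,0,3,1,0],[0,0,3,1,0]]' >/dev/null; python3 -c "from h import *;nuts(8)"
```

```text
tray,front px [(619, 270), (636, 271), (622, 275), (617, 273), (614, 276), (641, 270), (625, 274), (621, 273)]
tilt~ 0.2 barz-tcpz 40
t 11.05 tcp [ 0.5661 -0.104   0.2346] F [-1.2 -5.4  3.9] tooldir [ 0.026 -0.059 -0.998] jaw [ 1.    -0.007  0.027]
```

```bash
python3 -m inch '[[0,0,3,1,0],[0,0,3,1,0]]' >/dev/null; python3 -c "from h import *;nuts(8)"
```

```text
tray,front px [(611, 283), (598, 274), (646, 281), (641, 276), (617, 285), (630, 279), (629, 281), (624, 274)]
tilt~ 0.224 barz-tcpz 39
t 11.62 tcp [ 0.566  -0.0999  0.2373] F [-1.7 -5.1  3. ] tooldir [ 0.027 -0.062 -0.998] jaw [ 1.    -0.008  0.027]
```

```bash
python3 -m inch '[[0,0,3,1,0],[0,0,3,1,0]]' >/dev/null; python3 -c "from h import *;nuts(10)"
```

```text
tray,front px [(617, 277), (569, 274), (607, 270), (609, 270), (577, 255), (636, 243), (625, 221), (600, 202), (617, 212), (596, 149)]
tilt~ 0.249 barz-tcpz 39
t 12.28 tcp [ 0.566  -0.0957  0.2399] F [-0.9 -5.8  3.3] tooldir [ 0.027 -0.065 -0.998] jaw [ 1.    -0.008  0.028]
```

The front is changing, so a nut is sliding. I'll hold and watch.

```bash
python3 -c "from h import *;nuts(16);look(3)"
```

```text
tray,front px [(649, 88), (667, 93), (676, 81), (683, 83), (681, 82), (677, 84), (663, 85), (687, 83), (686, 80), (681, 83), (692, 87), (686, 82), (716, 87), (675, 88), (681, 86), (677, 85)]
tilt~ 0.248 barz-tcpz 39
t 13.08 tcp [ 0.566  -0.0957  0.2399] F [-0.6 -5.4  3.9] tooldir [ 0.027 -0.065 -0.998] jaw [ 1.    -0.008  0.028]
tilt~ 0.248 barz-tcpz 39
t 13.18 tcp [ 0.566  -0.0957  0.2399] F [-1.  -5.3  3. ] tooldir [ 0.027 -0.065 -0.998] jaw [ 1.    -0.008  0.028]
```

View pics/l_3.png

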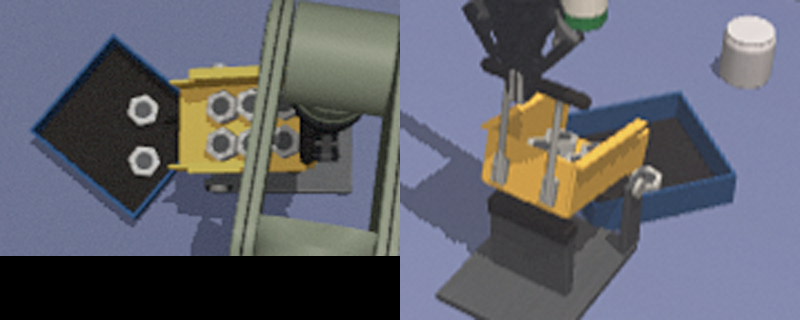

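Left panel: two nuts lie in the tray, at (143,110) and (143,162), and six are in the bin. I'll hold a bit longer to complete the second, then ease on.

```bash
python3 -c "from h import *;nuts(10)"; python3 -m inch '[[0,0,3,1,0],[0,0,3,1,0]]' >/dev/null; python3 -c "from h import *;nuts(8)"
```

```text
tray,front px [(678, 82), (703, 84), (659, 82), (700, 84), (678, 88), (708, 88), (693, 81), (691, 83), (687, 88), (704, 87)]
tilt~ 0.248 barz-tcpz 39
t 13.68 tcp [ 0.566  -0.0957  0.2399] F [-0.8 -5.8  3.8] tooldir [ 0.027 -0.065 -0.998] jaw [ 1.    -0.008  0.028]
tray,front px [(663, 87), (682, 87), (683, 86), (667, 86), (679, 89), (680, 87), (662, 92), (680, 87)]
tilt~ 0.273 barz-tcpz 39
t 14.25 tcp [ 0.566  -0.0915  0.2424] F [-1.3 -5.6  3. ] tooldir [ 0.028 -0.068 -0.997] jaw [ 1.    -0.008  0.028]
```

```bash
python3 -m inch '[[0,0,3,1,0],[0,0,2,1,0]]' >/dev/null; python3 -c "from h import *;nuts(10)"
```

```text
tray,front px [(689, 88), (672, 86), (696, 84), (657, 86), (653, 88), (655, 85), (685, 83), (658, 88), (683, 84), (669, 84)]
tilt~ 0.294 barz-tcpz 39
t 14.92 tcp [ 0.5659 -0.0877  0.2445] F [-0.3 -6.   2.5] tooldir [ 0.027 -0.069 -0.997] jaw [ 1.    -0.009  0.028]
```

```bash
python3 -m inch '[[0,0,3,1,0]]' >/dev/null; python3 -c "from h import *;nuts(14)"
```

```text
tray,front px [(637, 84), (673, 85), (673, 84), (703, 87), (658, 87), (653, 92), (696, 89), (654, 87), (646, 89), (617, 90), (661, 89), (658, 88), (669, 88), (651, 93)]
tilt~ 0.309 barz-tcpz 39
t 15.7 tcp [ 0.5659 -0.085   0.2456] F [-1.3 -5.1  3.5] tooldir [ 0.028 -0.07  -0.997] jaw [ 1.    -0.009  0.028]
```

```bash
python3 -m inch '[[0,0,3,1,0]]' >/dev/null; python3 -c "from h import *;nuts(16)"
```

```text
tray,front px [(676, 90), (645, 86), (672, 91), (680, 105), (669, 104), (671, 113), (666, 122), (701, 132), (669, 145), (679, 173), (690, 196), (659, 209), (629, 209), (653, 141), (647, 86), (662, 18)]
tilt~ 0.326 barz-tcpz 40
t 16.58 tcp [ 0.566  -0.0819  0.2466] F [-0.4 -4.9  2.7] tooldir [ 0.028 -0.07  -0.997] jaw [ 1.    -0.009  0.028]
```

```bash
python3 -c "from h import *;nuts(4);look(4)"
```

```text
tray,front px [(700, 20), (665, 15), (714, 20), (721, 21)]
tilt~ 0.326 barz-tcpz 40
t 16.78 tcp [ 0.5659 -0.0819  0.2466] F [-1.3 -4.2  1.9] tooldir [ 0.028 -0.07  -0.997] jaw [ 1.    -0.009  0.028]
tilt~ 0.326 barz-tcpz 40
t 16.88 tcp [ 0.566  -0.0819  0.2466] F [-0.9 -4.2  3. ] tooldir [ 0.028 -0.07  -0.997] jaw [ 1.    -0.009  0.028]
```

View pics/l_4.png

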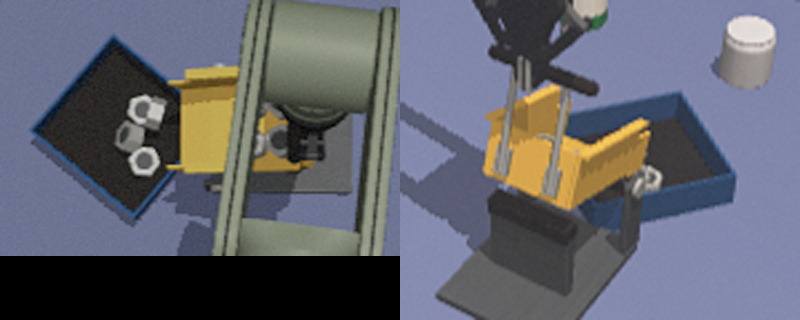

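Left panel: four nuts in the tray, around (145,110), (155,110), (130,135) and (145,162). The front of the bin is empty, so I'll let it down gently now.

```bash
python3 -m inch '[[0,0,-1,-1,0],[0,0,-1.5,-1,0],[0,0,-1.5,-1,0]]' >/dev/null; python3 -c "from h import *;tilt()"; python3 -m inch '[[0,0,-2,-1,0],[0,0,-2,-1,0],[0,0,-2,-1,0],[0,0,-2,-1,0]]' >/dev/null; python3 -c "from h import *;tilt()"
```

```text
tilt~ 0.302 barz-tcpz 40
t 17.13 tcp [ 0.5661 -0.0862  0.2438] F [-0.1 -5.   4. ] tooldir [ 0.029 -0.07  -0.997] jaw [ 1.    -0.008  0.029]
tilt~ 0.252 barz-tcpz 41
t 17.47 tcp [ 0.5663 -0.0951  0.239 ] F [-0.3 -4.8  1.6] tooldir [ 0.029 -0.07  -0.997] jaw [ 1.    -0.008  0.029]
```

```bash
python3 -m inch '[[0,0,-2,-1.5,0],[0,0,-2,-1.5,0],[0,0,-2,-1.5,0],[0,0,-2,-1.5,0],[0,0,-2,-1.5,0],[0,0,-2,-1.5,0]]' >/dev/null; python3 -c "from h import *;tilt()"; python3 -m inch '[[0,0,-2,-2,0],[0,0,-2,-2,0],[0,0,-2,-2,0],[0,0,-2,-2,0],[0,0,-2,-2,0],[0,0,-2,-2,0]]' >/dev/null; python3 -c "from h import *;look(5)"
```

```text
tilt~ 0.162 barz-tcpz 41
t 17.97 tcp [ 0.5665 -0.1105  0.2293] F [ 0.2 -5.2  2.7] tooldir [ 0.029 -0.073 -0.997] jaw [ 1.    -0.009  0.03 ]
tilt~ 0.052 barz-tcpz 41
t 18.57 tcp [ 0.5669 -0.1278  0.2162] F [ 0.1 -5.3  1.6] tooldir [ 0.03  -0.08  -0.996] jaw [ 0.999 -0.009  0.031]
```

View pics/l_5.png

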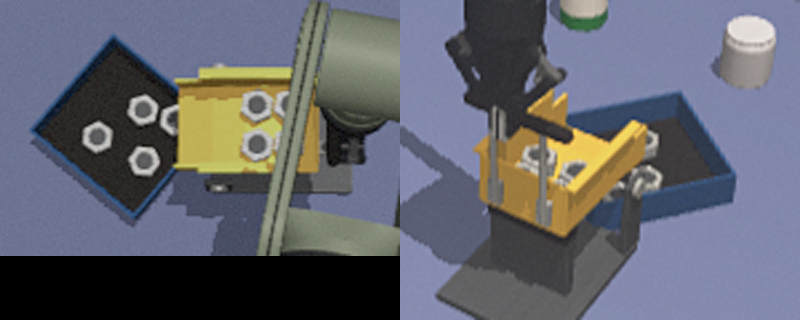

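Four nuts are in the tray and the rear four are still in the bin. I'll set it down slowly, then retreat.

```bash
python3 -m inch '[[0,0,-1,-1,0],[0,0,-1,-1,0],[0,0,-1,-1,0],[0,0,-1,-1,0],[0,0,-1,-1,0],[0,0,-1,-1,0]]' >/dev/null; python3 -c "from h import *;tilt()"; python3 -m inch '[[0,0,-1,-1,0],[0,0,-1,-1,0],[0,0,-1,0,0],[0,0,-1,0,0]]' >/dev/null; python3 -c "from h import *;tilt()"
```

```text
tilt~ -0.013 barz-tcpz 41
t 19.07 tcp [ 0.5669 -0.1374  0.2076] F [ 0.1 -5.9  1.1] tooldir [ 0.028 -0.084 -0.996] jaw [ 1.    -0.01   0.029]
tilt~ -0.026 barz-tcpz 44
t 19.4 tcp [ 0.5662 -0.1392  0.2025] F [ 0.3 -0.7 -0.4] tooldir [ 0.025 -0.077 -0.997] jaw [ 1.    -0.011  0.026]
```

The force has gone to zero, so the bin is on its rest. I'll retreat straight back and up.

```bash
python3 -m inch '[[0,0,-3,0,0],[0,0,-10,0,0],[0,0,-15,0,0],[0,0,-20,0,0],[0,0,-20,20,0],[0,0,0,35,0],[0,0,0,35,0],[0,0,0,30,0],[0,0,0,0,0],[0,0,0,0,0]]'; python3 -c "
from h import *
look(6)
for c in('scene','top'):
    for n in ('push_bar','tray_mid','bin_mid','nut0','cartridge','cleaner','carton','spanner','grease'):
        print(c,n,[(np.round(d['position'],3).tolist(),round(d['score'],2)) for d in spotter.tip_of(c,n)][:9])
"
```

```text
time_s: 20.23
tcp_pos: [0.5626, -0.2104, 0.3229]
ee_rot: [-1.24, 1.173, -1.274]
wrist_force: [-0.5, 0.8, -1.3]
grip_width: -0.002
tilt~ -0.813 barz-tcpz -217
t 20.33 tcp [ 0.5623 -0.2101  0.3222] F [0.  0.7 0.4] tooldir [ 0.015 -0.066 -0.998] jaw [ 1.    -0.011  0.016]
scene push_bar [([0.567, -0.121, 0.252], 0.68), ([0.542, -0.026, 0.122], 0.66)]
scene tray_mid [([0.576, 0.15, 0.004], 0.84), ([0.451, -0.327, 0.004], 0.74)]
scene bin_mid [([0.568, -0.013, 0.13], 0.89)]
scene nut0 [([0.595, -0.07, 0.119], 0.58), ([0.548, -0.068, 0.118], 0.52), ([0.601, 0.124, 0.021], 0.48), ([0.59, -0.028, 0.112], 0.46), ([0.541, -0.025, 0.12], 0.39), ([0.585, 0.082, 0.005], 0.37), ([0.563, 0.183, 0.004], 0.37)]
scene cartridge [([0.682, -0.364, -0.003], 0.93), ([0.618, -0.502, 0.0], 0.73), ([0.341, 0.396, 0.0], 0.56)]
scene cleaner [([0.345, 0.397, -0.001], 0.7)]
scene carton [([0.525, -0.444, 0.0], 0.98), ([0.567, -0.015, 0.13], 0.37)]
scene spanner [([0.451, -0.328, 0.003], 0.79)]
scene grease [([0.595, 0.4, -0.003], 0.71)]
top push_bar [([0.567, -0.116, 0.25], 0.64)]
top tray_mid [([0.576, 0.145, 0.01], 0.96), ([0.568, -0.116, 0.252], 0.46)]
top bin_mid [([0.565, -0.017, 0.124], 0.66)]
top nut0 [([0.6, 0.12, 0.029], 0.72), ([0.559, 0.18, 0.004], 0.7), ([0.594, -0.066, 0.119], 0.66), ([0.547, -0.071, 0.119], 0.65), ([0.542, -0.03, 0.116], 0.64), ([0.536, 0.121, 0.023], 0.59), ([0.59, 0.079, 0.008], 0.56), ([0.59, -0.027, 0.118], 0.44)]
top cartridge [([0.617, -0.499, 0.003], 0.61), ([0.566, 0.017, 0.108], 0.54)]
top cleaner [([0.341, 0.387, 0.001], 0.76)]
top carton [([0.526, -0.448, -0.001], 0.73)]
top spanner [([0.447, -0.329, -0.001], 0.59)]
top grease [([0.6, 0.401, -0.004], 0.73)]
```

View pics/l_6.png

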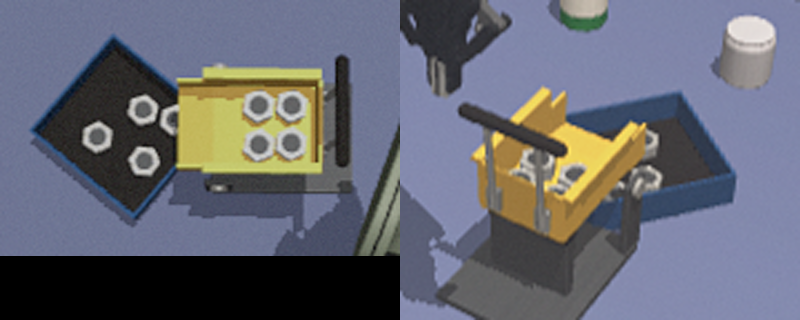

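View pics/scene_6.png

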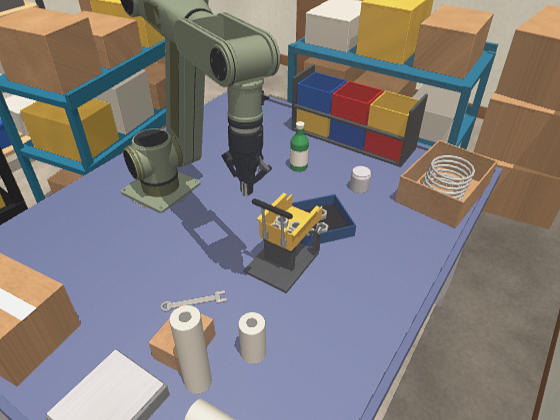

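All checks agree: four nuts are within 70 mm of the tray middle, four are within 65 mm of the bin middle, and the bar is back at z 0.25. The bystanders are where they were and the arm is clear.

```bash
python3 -c "from h import *;print(ticket.close_job())"
```

```text
the job is handed in; nothing more can be done
None
```

The job is handed in at about 20 s of the 72 s: four nuts lie in the tray, the other four are still in the bin, and the bin is back on its rest.

I pushed the bar from behind in small steps. At about 0.25 rad the front two nuts slid into the tray almost together, and I held the bin still there for a little over 1 s. At about 0.33 rad two more slid in. I then lowered the bin slowly (about 0.2 rad/s), until the force on the tool fell to zero, and backed the arm clear.

**Last checks:**
- **Nuts:** the four in the tray are within about 70 mm of its middle, and the four in the bin within about 65 mm of its middle.
- **Bar:** it is back at its starting height of 0.25 m.
- **Bystanders:** those found before and after are within about 10 mm of their starting positions, the detector's own scatter. The top view missed the short cartridge in the last check, but the scene view found it in place.

**Disagreements:**
- **Fingertips:** they showed about 20 mm above the reported tool point. My first approach came in at the top of the bar without moving it; I backed off and went in about 22 mm lower.
- **Nut count:** the last scene view listed only seven nuts, while the top view listed all eight.

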